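Sweep the used syringe filters into the collecting pan

TASK

Three used white syringe filters lie scattered on the bench in front of the mouth of a low, open-fronted grey steel collecting pan. With the fingertips, sweep all three along the bench through the open mouth until each lies wholly inside the pan; slide them only, do not pick any up. Leave the two standing vials and the petri dish where they are.

Things in the scene. Friction and masses are not known exactly. Their poses are not given: they have to be found in the camera images.
- pan: Open-fronted grey painted steel collecting pan, fixed to the bench. Inside 140 mm wide (its y, -70 to 70 mm) and 100 mm deep (its x, mouth line at -50, back wall at +50 mm). Side and back walls 4 mm thick, 30 mm high with the rim; the -x side is fully open, its floor level with the bench, no lip. Origin: middle of the inside floor, at bench height; x points in from the mouth to the back, z up.
- pan_mouth (a point): Middle of the pan's open mouth, at bench height, 50 mm before the pan's origin; axes as the pan's. The filters start 70 to 360 mm before it (its -x), at least 70 mm apart, within 45 mm of the centre line. A filter is wholly inside when its centre is 13 mm or more past it.
- disc_1: White plastic syringe filter: a flat round disc 26 mm across with a short narrow stem on top, 16 mm high in all, 10 to 17 g, loose on the bench, stem up. Origin at the centre of its underside. The three are alike and change places from start to start. It slides when pushed low down, and stops when the push stops.
- disc_2: White plastic syringe filter: a flat round disc 26 mm across with a short narrow stem on top, 16 mm high in all, 10 to 17 g, loose on the bench, stem up. Origin at the centre of its underside. The three are alike and change places from start to start. It slides when pushed low down, and stops when the push stops.
- disc_3: White plastic syringe filter: a flat round disc 26 mm across with a short narrow stem on top, 16 mm high in all, 10 to 17 g, loose on the bench, stem up. Origin at the centre of its underside. The three are alike and change places from start to start. It slides when pushed low down, and stops when the push stops.
- vial_near: Standing sample vial with a grey cap, 22 mm across and 54 mm tall, loose and easily knocked over; a bystander. Origin at the centre of its underside. Stands beside the sweeping area on the side away from the robot, the nearer of the two to the pan.
- vial_far: Standing sample vial with a grey cap, 22 mm across and 54 mm tall, loose and easily knocked over; a bystander. Origin at the centre of its underside. Stands beside the sweeping area on the side away from the robot, the farther of the two from the pan.
- dish: White closed petri dish, 57 mm across and 14 mm high, loose, lying on the bench beyond the farthest filter, away from the robot; a bystander. Origin at the centre of its underside.
There are look-alikes about, which are no part of the job. Leave any blue look-alike of the disc_1 alone.

How it is judged:
At the end, for the whole second after the job is handed in: All three filters lie at rest on the floor of the pan, each wholly past the mouth line (centre at least 13 mm past it) and between the walls; the vials stand and the petri dish lies within 20 mm of where they started (x of disc_1 in the frame of pan between -0.037 and 0.05 m and y of disc_1 in the frame of pan between -0.07 and 0.07 m and height (world z) of each of disc_1, disc_2, disc_3 below 0.02 m and linear speed of each of disc_1, disc_2, disc_3 below 0.02 m/s and x of disc_2 in the frame of pan between -0.037 and 0.05 m and y of disc_2 in the frame of pan between -0.07 and 0.07 m and x of disc_3 in the frame of pan between -0.037 and 0.05 m and y of disc_3 in the frame of pan between -0.07 and 0.07 m and distance of each of vial_near, vial_far, dish from where it was at the start of the episode below 0.02 m and angle between each of vial_near, vial_far, dish's own z axis and vertical below 0.2 rad); the robot touches nothing.
It fails at once if a filter is lifted off the bench (its underside more than 20 mm up) (height (world z) of any of disc_1, disc_2, disc_3 above 0.02 m).
It fails at once if a vial or the petri dish is shifted by more than 20 mm, lifted or tipped (distance of any of vial_near, vial_far, dish from where it was at the start of the episode above 0.02 m or angle between any of vial_near, vial_far, dish's own z axis and vertical above 0.35 rad).
It also fails if it takes over 67 s, if anything falls off the work surface, if the arm or the gripper's body presses on something with over 40 N, if the wrist force passes 120 N, or if a joint passes its speed limit or range.

ROBOT

A 7-joint arm with a two-finger parallel gripper is mounted at the origin on a cart in front of the work surface, level with it; the furniture and walls round the work are solid. World frame = base frame: x ahead of the robot, y to its left, z up, the work surface at z = 0. Lengths are in m, angles in rad, forces in N, time in s.
With the tool pointing down it reaches from about 0.425 to 0.925 m from the base axis. Payload 6.8 kg.
Tool frame: the origin (TCP) lies at the very end of the fingers, on their centre line; the grasp point (between the pads) lies r.pinch_z behind it (r.pinch_z is the distance from the TCP to the grasp point, in m); z points along the fingers, y is the line along which they close (so a half turn about z gives the same grasp; the last joint's range is limited). The gripper opens to 85 mm and grips with 20 to 120 N. Pads are 22 mm wide; open, the fingers measure 114 mm over their backs; the gripper's body (76 mm by 85 mm) begins 54 mm behind the grasp point. The pads swing forward as they close: fully open they stand 13 mm farther back than shut.
Start: joints at [-1.414, 0.477, 0.022, 1.555, -0.011, 1.109, -0.083], TCP at [0.177, 0.651, 0.231] pointing down, gripper open.
Joint ranges: [-2.96, 2.96], [-0.34, 2.1], [-1.41, 1.46], [0.24, 2.44], [-1.37, 4.51], [0.17, 1.92], [-2.96, 2.96]. Speed limits (rad/s): [2.39, 2.39, 3.14, 3.14, 3.14, 3.14, 3.14].

INTERFACE

Orientations are given as a rotation vector (axis times angle).
In Python, from bench import status, grab_frame, camera_model, r gives the robot as it stands. The module is installed in compiled form; this text tells all that it offers.
- The arm moves only by the shell command python3 -m creep 'ROWS' [FORCE]. ROWS is text: rows parted by semicolons, each of 7 numbers parted by spaces: the turn, a rotation vector about the tool's x, y, z in rad, then the shift along the tool's x, y, z in mm, then the opening, from -1 (shut) to 1 (fully open). In form: rx ry rz tx ty tz fingers; .... A call has 1 to 10 rows; each row is the pose to reach, as a shift and turn from the pose commanded when the call began, along the tool's axes at that moment; what a row does not reach only later rows make up. A row lasts 1/8 s, in which the tool goes at most 62.5 mm and 10.7 degrees, less where a joint would pass 70% of its speed; a pose out of reach is approached as far as the arm can. A call with a gripper value outside its range is refused whole. The fingers move at their own pace and stop on an object; FORCE is the grip in N (left out, the last holds). Time passes only in rows, so rows that repeat a pose let the fingers close. It gives the time, the measured TCP pose, the force, the opening and the grip force at its end, in the units of the state.
- status.get_obs(): the state, without advancing time (a new reading comes with each control period).
- grab_frame(name): name is "scene" or "top" or "wrist"; returns (picture, depth): 400x640x3 uint8, red, green, blue; 400x640 float32, m along the optical axis (not along the pixel's ray), 0 where there is no reading.
- camera_model(name): a dict with "K" (3x3 intrinsics, pixels), "D" ([k1, k2, p1, p2, k3] as OpenCV has them; the pictures are not rectified), "rvec" (rotation vector, rad) and "tvec" (3), from world to camera coordinates, as OpenCV has them. Camera axes: x right, y down, z forward; pixel columns grow to the right and rows downward; lengths in m; the calibration is good to about 2 mm. A picture is of the moment at which its call begins: read the wrist's pose just before it. camera_model takes no time and is no camera call; for the wrist camera it gives the pose at the moment of the call.
- r.hand_in(): hands the job in; it is judged then, once.
The state is a dict: "clock": time; "joints": joint angles; "qvel": joint speeds; "tau": joint torques, N m; "tcp_pos": TCP position; "orientation": TCP orientation; "contact_force": force on the tool from outside, world axes, zero at the start; "moment": the same for the moment, N m; "grip_width": finger opening in m; "gripper_force": force on a finger pad.
Only numpy, scipy, OpenCV 4.12 (cv2) and the standard library are available. Lean on these libraries where they do the work, as an engineer would, in place of code of your own. Each camera call takes 0.05 s, during which the arm holds its last target. There are 200 camera calls.

## Working session

There is one attempt and no reset: what is moved stays moved. The work goes in short steps, Python scripts to look and compute and a shell command to move; the robot and the scene stay as the last step left them, time stands still between calls to the robot, and variables do not carry over. Pictures are saved under pics/ and viewed, at most 10 in all, crops included, and the job is handed in when it is done.

```bash
mkdir -p pics; python3 - <<'E'
from bench import status, grab_frame, camera_model, r
import cv2,numpy as np
o=status.get_obs();print(o['clock'],o['tcp_pos'],o['orientation'],o['grip_width'],r.pinch_z)
print(cv2.Rodrigues(np.array(o['orientation'],float))[0].round(3))
for n in('top','scene'):
    p,d=grab_frame(n);cv2.imwrite(f'pics/{n}0.png',p[:,:,::-1]);np.savez(f'{n}0.npz',p=p,d=d);print(n,camera_model(n))
E
```

```text
0.0 [0.17651853 0.65088511 0.23032047] [-4.14728370e-01 -3.11397967e+00  2.88880639e-03] 0.08554403073996716 0.0187
[[-0.965  0.262 -0.   ]
 [ 0.262  0.965 -0.002]
 [-0.    -0.002 -1.   ]]
top {'K': array([[512.04278589,   0.        , 319.98321455],
       [  0.        , 512.04278589, 201.05417004],
       [  0.        ,   0.        ,   1.        ]]), 'D': array([-0.07548485,  0.        ,  0.        ,  0.        ,  0.        ]), 'rvec': array([ 2.1166654 , -2.13513732,  0.17923636]), 'tvec': array([-0.1498919 ,  0.48805217,  1.17766513])}
scene {'K': array([[432.20863748,   0.        , 310.47274205],
       [  0.        , 432.20863748, 194.05886983],
       [  0.        ,   0.        ,   1.        ]]), 'D': array([-0.00701856,  0.        ,  0.        ,  0.        ,  0.        ]), 'rvec': array([ 2.15355078, -0.65459595,  0.35449186]), 'tvec': array([-0.5073714 ,  0.10140055,  0.7634902 ])}
```

View pics/top0.png

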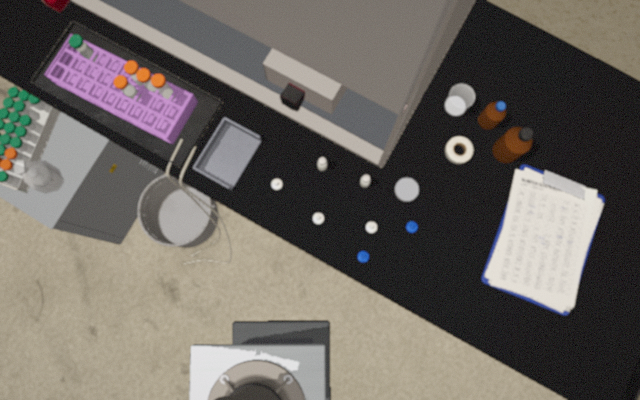

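View pics/scene0.png

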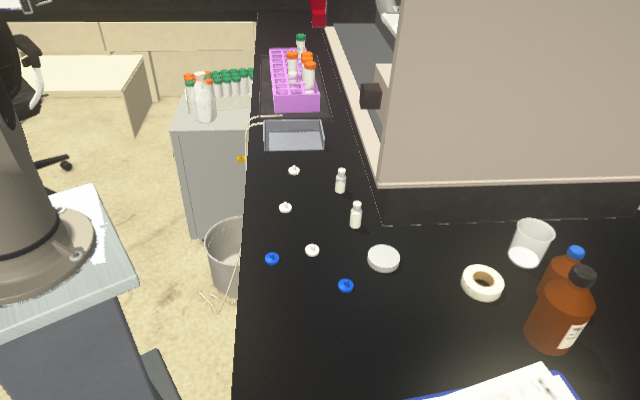

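The top view shows white filters near (277,184), (318,218) and (371,228), vials near (322,163) and (365,181), the dish at (406,189), blue decoys at (363,257) and (411,227), and the pan near (228,152). The scene view agrees.

```bash
cat > h.py <<'E'
import numpy as np,cv2
from bench import camera_model,grab_frame,status
def cast(n,uv,z,m=None):
    m=m or camera_model(n);R=cv2.Rodrigues(m['rvec'])[0];C=-R.T@m['tvec']
    q=cv2.undistortPoints(np.array(uv,float).reshape(-1,1,2),m['K'],m['D'])[:,0]
    d=np.c_[q,np.ones(len(q))]@R
    return C+d*((z-C[2])/d[:,2])[:,None]
def proj(n,P):
    m=camera_model(n);return cv2.projectPoints(np.array(P,float).reshape(-1,1,3),m['rvec'],m['tvec'],m['K'],m['D'])[0][:,0]
def blobs(p,lo=10,hi=2000,thr=130):
    h=cv2.cvtColor(p,cv2.COLOR_RGB2HSV)
    k=((h[...,1]<60)&(h[...,2]>thr)).astype('uint8')
    _,_,s,c=cv2.connectedComponentsWithStats(k)
    return [(c[i].round(1),s[i,4]) for i in range(1,len(s)) if lo<s[i,4]<hi]
E
python3 - <<'E'
from h import *
p=np.load('top0.npz')['p']
for c,a in blobs(p):
    if 180<c[0]<440 and 100<c[1]<270: print('top',c,a,cast('top',[c],.007)[0].round(4))
p=np.load('scene0.npz')['p']
for c,a in blobs(p):
    if 245<c[0]<410 and 110<c[1]<300: print('scene',c,a,cast('scene',[c],.007)[0].round(4))
p=np.load('top0.npz')['p'];cv2.imwrite('pics/pan.png',cv2.resize(p[100:270,180:440,::-1],None,fx=3,fy=3,interpolation=cv2.INTER_CUBIC))
print(proj('top',[status.get_obs()['tcp_pos'],[0,0,0]]))
E
```

```text
top [405.2 106.7] 14 [ 0.7348 -0.3727  0.007 ]
top [219.8 150.3] 217 [0.6248 0.0966 0.007 ]
top [231.4 155.2] 1793 [0.6117 0.067  0.007 ]
top [321.7 162.9] 101 [ 0.5893 -0.1589  0.007 ]
top [364.8 180.1] 97 [ 0.5446 -0.265   0.007 ]
top [276.4 183.6] 113 [ 0.5378 -0.0465  0.007 ]
top [406.4 189. ] 447 [ 0.5212 -0.3671  0.007 ]
top [317.8 218. ] 116 [ 0.4511 -0.1482  0.007 ]
top [370.9 226.8] 117 [ 0.4283 -0.2772  0.007 ]
scene [271.6 115.3] 60 [0.6262 0.2026 0.007 ]
scene [293.5 170. ] 91 [ 0.5342 -0.051   0.007 ]
scene [340.2 180.6] 236 [ 0.5982 -0.1401  0.007 ]
scene [284.8 207.1] 118 [ 0.4484 -0.1522  0.007 ]
scene [355.7 214.7] 284 [ 0.5536 -0.2482  0.007 ]
scene [311.7 249.7] 151 [ 0.4255 -0.2806  0.007 ]
scene [383.1 257.9] 755 [ 0.5196 -0.3662  0.007 ]
[[-74.03234777 338.25825658]
 [255.73558966 410.24621592]]
```

View pics/pan.png

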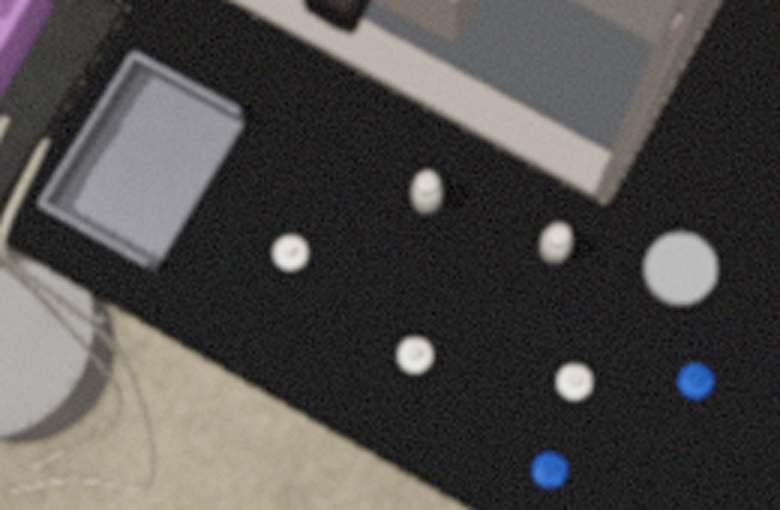

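The crop shows the pan rim corners near (133,52), (243,107), (40,205) and (155,268), with the mouth facing the filters and nothing else in the way.

```bash
cat > q.py <<'E'
from h import *
cr=np.array([[133,52],[243,107],[40,205],[155,268]])/3+[180,100]-.3
P=cast('top',cr,.03);print('rim',P[:,:2].round(4))
# pan frame: outer rim rectangle; back edge P0-P2, mouth P1-P3
px=((P[1]-P[0])+(P[3]-P[2]));px=-px[:2]/np.linalg.norm(px[:2]);back=(P[0]+P[2])[:2]/2;ly=(P[0]-P[2])[:2];ly/=np.linalg.norm(ly)
print('px',px,'perp ly',ly,'deg',np.degrees(np.arctan2(px[1],px[0])),'lens',np.linalg.norm(P[0]-P[2]),np.linalg.norm(P[1]-P[0]),np.linalg.norm(P[3]-P[2]))
E
python3 - <<'E'
from q import *
m=cast('top',np.array([[240,128],[157,266]])/3+[180,100],0.0)[:,:2];print('floor mouth',m)
c=P[:,:2].mean(0)
a=np.arctan2(px[1],px[0]);b=np.arctan2(ly[1],ly[0])-np.pi/2;print(np.degrees([a,b]))
E
```

```text
rim [[ 0.7042  0.0837]
 [ 0.6552 -0.0088]
 [ 0.5741  0.1567]
 [ 0.5206  0.0608]]
px [0.47774496 0.87849858] perp ly [ 0.87213673 -0.48926222] deg 61.461774834100886 lens 0.1491072265171023 0.10471880033814737 0.10986668701012972
floor mouth [[ 0.64546739 -0.00352569]
 [ 0.52761134  0.06388532]]
[  61.46177483 -119.29210099]
```

```bash
python3 -m creep '0 0 0.18 -40 -35 0 -0.58; 0 0 0.36 -80 -70 0 -0.58; 0 0 0.54 -120 -105 0 -0.58; 0 0 0.72 -165 -142 0 -0.58; 0 0 0.90 -205 -178 0 -0.58; 0 0 1.08 -245 -214 0 -0.58; 0 0 1.26 -287 -250 0 -0.58; 0 0 1.44 -328 -285 0 -0.58; 0 0 1.62 -370 -320 0 -0.58; 0 0 1.80 -410 -356 0 -0.58'
cat > w.py <<'E'
from h import *
o=status.get_obs();R=cv2.Rodrigues(np.array(o['orientation'],float))[0];t=np.array(o['tcp_pos'])
p=np.array([.489,.872]);y=np.array([-.872,.489]);M=np.array([.588,.028])
def mf(w): d=np.asarray(w)[...,:2]-M; return np.stack([d@p,d@y],-1)*1000
def go(mx,my,z): # pan_mouth mm -> tool shift mm
    w=np.r_[M+(mx*p+my*y)/1000,z/1000]; return (R.T@(w-t)*1000).round(1)
def rep(): print('clk',o['clock'],'tcp mouth',mf(t).round(1),'z',t[2].round(4),'w',round(o['grip_width'],4),'j',np.round(o['joints'],2),'yaw err deg',round(np.degrees(np.arctan2(R[1,0],R[0,0]))-60.7,2),'F',np.round(o['contact_force'],1),'tilt',R[:2,2].round(4))
E
python3 -c "
from w import *;rep();print(go(-137,8,60),go(-137,8,4))"
```

```text
clock: 1.35
tcp_pos: [0.4798, 0.199, 0.2313]
orientation: [-2.702, -1.603, -0.0]
contact_force: [0.7, -0.1, -0.8]
grip_width: 0.0179
gripper_force: 0.0
clk 1.35 tcp mouth [ 96.2 178. ] z 0.2313 w 0.0179 j [-0.99  0.24  0.56  1.95 -0.15  0.99 -0.86] yaw err deg 0.67 F [ 0.7 -0.1 -0.8] tilt [-0.      0.0001]
[-235.2  167.4  171.2] [-235.2  167.4  227.2]
```

```bash
python3 -m creep '0 0 0.012 -40 28 0 -0.58; 0 0 0.012 -80 56 10 -0.58; 0 0 0.012 -120 84 40 -0.58; 0 0 0.012 -160 112 75 -0.58; 0 0 0.012 -200 140 110 -0.58; 0 0 0.012 -235 167 145 -0.58; 0 0 0.012 -235 167 171 -0.58; 0 0 0.012 -235 167 171 -0.58'
python3 - <<'E'
from w import *
rep();print(go(-137,8,4))
m=camera_model('wrist');p_,d=grab_frame('wrist');cv2.imwrite('pics/w1.png',p_[:,:,::-1])
for c,a in blobs(p_,200,40000): print(c,a,mf(cast('wrist',[c],.007,m)[0]).round(1))
p_,d=grab_frame('top')
for c,a in blobs(p_):
    if 240<c[0]<440 and 150<c[1]<270: print('top',c,a,mf(cast('top',[c],.007)[0]).round(1))
E
```

```text
clock: 2.35
tcp_pos: [0.513, -0.0858, 0.0586]
orientation: [-2.706, -1.592, 0.006]
contact_force: [-0.9, -0.0, 0.2]
grip_width: 0.0181
gripper_force: 0.0
clk 2.35 tcp mouth [-135.9    9.7] z 0.0586 w 0.0181 j [-0.36  0.52  0.52  2.08 -0.42  0.64 -0.06] yaw err deg 0.24 F [-0.9 -0.   0.2] tilt [-0.0045 -0.0001]
[-0.9  1.9 54.6]
[78.  85.4] 27521 [-42.9 168.3]
[346.8   2.4] 1242 [ 2.9 -6.5]
[320.6 153.5] 1174 [-87.6   8.5]
[289.1 256.7] 385 [-166.1   31.9]
[344.7 256.8] 387 [-165.9  -10.5]
[457.6 270.6] 2141 [-177.7  -99.3]
[ 98.8 330.1] 7529 [-239.   198.7]
[298.1 315.1] 225 [-219.6   25.9]
[626.6 370.6] 1676 [-286.2 -280.2]
[134.2 385.7] 244 [-302.3  180.3]
[496.6 385.8] 331 [-299.1 -155.9]
top [292.1 154.7] 168 [-87.4 -75.6]
top [321.7 163. ] 103 [-162.5  -92.4]
top [365.  180.6] 84 [-277.8 -104.5]
top [406.5 189. ] 448 [-377.5 -135.1]
top [317.9 217.9] 116 [-220.7   32.9]
top [370.8 226.9] 108 [-344.1   -9.6]
```

View pics/w1.png

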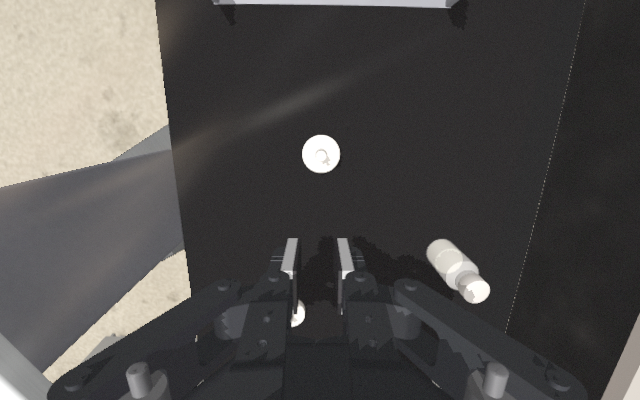

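The wrist view shows the filter at (321,153), centred between the pads at (289,250) and (345,250). The pan mouth runs along the top, x 215–447. Descending now.

```bash
python3 -m creep '0 0 0 0 1 20 -0.58; 0 0 0 0 1 40 -0.58; 0 0 0 0 1 53 -0.58; 0 0 0 0 1 53 -0.58; 0 0 0 0 1 53 -0.58'; python3 -c "
from w import *;rep();print(go(55,0,4))"
```

```text
clock: 3.08
tcp_pos: [0.5163, -0.0859, 0.0081]
orientation: [2.706, 1.595, 0.002]
contact_force: [1.1, 0.2, 0.5]
grip_width: 0.0178
gripper_force: 0.0
clk 3.075 tcp mouth [-134.4    6.8] z 0.0081 w 0.0178 j [-0.3   0.61  0.44  2.09 -0.5   0.54 -0.  ] yaw err deg 0.32 F [1.1 0.2 0.5] tilt [0.0013 0.    ]
[189.4   7.8   4.2]
```

```bash
python3 -m creep '0 0 0 0 0 4 -0.58; 0 0 0 18 0 4 -0.58; 0 0 0 38 1 4 -0.58; 0 0 0 58 2 4 -0.58; 0 0 0 78 3 4 -0.58; 0 0 0 100 4 4 -0.58; 0 0 0 122 5 4 -0.58; 0 0 0 146 6 4 -0.58; 0 0 0 170 7 4 -0.58; 0 0 0 189 8 4 -0.58'; python3 - <<'E'
from w import *
rep()
m=camera_model('wrist');p_,d=grab_frame('wrist');cv2.imwrite('pics/w2.png',p_[:,:,::-1])
E
```

```text
clock: 4.32
tcp_pos: [0.6152, 0.0773, 0.0032]
orientation: [-2.706, -1.596, -0.0]
contact_force: [-0.3, -0.3, 0.5]
grip_width: 0.018
gripper_force: 0.2
clk 4.325 tcp mouth [56.3  0.4] z 0.0032 w 0.018 j [-0.57  0.73  0.47  1.86 -0.51  0.67 -0.29] yaw err deg 0.36 F [-0.3 -0.3  0.5] tilt [0.0001 0.0003]
```

View pics/w2.png

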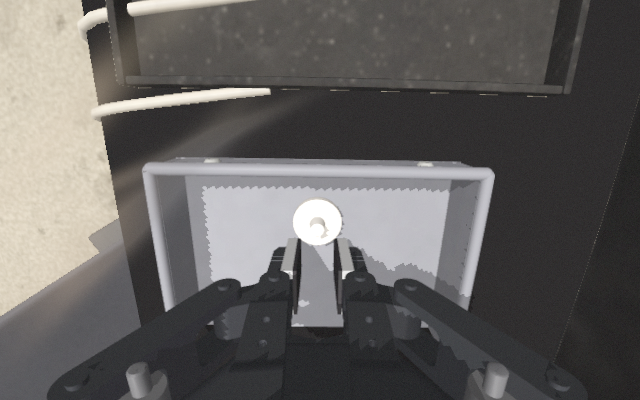

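The wrist view shows the first filter at (317,222), nested at the fingertips and well inside the pan. Next I back off, lift, and move behind the second one.

```bash
python3 -m creep '0 0 0 -25 0 0 -0.58; 0 0 0 -50 0 -30 -0.58; 0 0 0 -100 -10 -55 -0.58; 0 0 0 -160 -20 -55 -0.58; 0 0 0 -220 -33 -55 -0.58; 0 0 0 -275 -33 -55 -0.58; 0 0 0 -324 -33 -55 -0.58; 0 0 0 -324 -33 -40 -0.58; 0 0 0 -324 -33 -25 -0.58; 0 0 0 -324 -33 -25 -0.58'; python3 - <<'E'
from w import *
rep();print(go(-268,33,4),go(25,36,4))
m=camera_model('wrist');p_,d=grab_frame('wrist')
for c,a in blobs(p_,200,4000):
    if 250<c[0]<400: print(c,a,mf(cast('wrist',[c],.007,m)[0]).round(1))
p_,d=grab_frame('top')
for c,a in blobs(p_): 
    if 190<c[0]<440 and 120<c[1]<270: print('top',c,a,mf(cast('top',[c],.007)[0]).round(1))
E
```

```text
clock: 5.62
tcp_pos: [0.4276, -0.1908, 0.027]
orientation: [-2.704, -1.595, 0.003]
contact_force: [-0.1, 0.4, 0.1]
grip_width: 0.0182
gripper_force: 0.0
clk 5.625 tcp mouth [-269.3   32.9] z 0.027 w 0.0182 j [-0.1   0.51  0.47  2.21 -0.47  0.52  0.24] yaw err deg 0.38 F [-0.1  0.4  0.1] tilt [-0.0027  0.0011]
[ 1.4 -0.  23. ] [294.3  -1.2  22.9]
[317.5 157. ] 1634 [-218.8   33.8]
[289.1 256.7] 385 [-282.5   51.5]
[344.7 256.8] 387 [-282.2   16. ]
top [219.  150.3] 237 [79.6  2.4]
top [231.3 155.2] 1814 [45.8 -1.5]
top [321.7 162.9] 105 [-162.3  -92.6]
top [364.7 180.1] 99 [-276.5 -105.3]
top [321.8 183. ] 142 [-187.2  -47.9]
top [406.5 189. ] 447 [-377.5 -135.1]
top [226. 218.] 455 [-23.6 141.4]
top [358.2 209.6] 86 [-297.2  -32.5]
top [371.  226.9] 100 [-344.5   -9.8]
```

```bash
python3 -m creep '0 0 0 0 0 12 -0.58; 0 0 0 0 0 24 -0.58; 0 0 0 15 0 24 -0.58; 0 0 0 35 0 24 -0.58; 0 0 0 57 0 24 -0.58; 0 0 0 80 -1 24 -0.58; 0 0 0 104 -1 24 -0.58; 0 0 0 128 -1 24 -0.58; 0 0 0 152 -1 24 -0.58; 0 0 0 170 -1 24 -0.58'; python3 - <<'E'
from w import *
rep();print(go(25,36,4))
m=camera_model('wrist');p_,d=grab_frame('wrist')
for c,a in blobs(p_,200,4000):
    if 250<c[0]<400: print(c,a,mf(cast('wrist',[c],.007,m)[0]).round(1))
E
```

```text
clock: 6.98
tcp_pos: [0.5106, -0.0406, 0.0043]
orientation: [-2.705, -1.597, -0.001]
contact_force: [0.4, 0.2, 0.3]
grip_width: 0.0183
gripper_force: 0.1
clk 6.975 tcp mouth [-97.7  33.9] z 0.0043 w 0.0183 j [-0.41  0.61  0.47  2.12 -0.54  0.53 -0.05] yaw err deg 0.41 F [0.4 0.2 0.3] tilt [0.0001 0.0005]
[122.7  -1.2   0.3]
[316.7 221.6] 1879 [-78.1  35. ]
[289.1 256.7] 390 [-98.8  50. ]
[344.7 256.8] 385 [-98.6  19.5]
```

```bash
python3 -m creep '0 0 0 18 0 0 -0.58; 0 0 0 38 -1 0 -0.58; 0 0 0 60 -1 0 -0.58; 0 0 0 82 -1 0 -0.58; 0 0 0 104 -1 0 -0.58; 0 0 0 123 -1 0 -0.58; 0 0 0 123 -1 0 -0.58; 0 0 0 98 -1 0 -0.58; 0 0 0 70 -1 -30 -0.58; 0 0 0 20 10 -55 -0.58'; python3 -c "
from w import *;rep();print(go(-391,-10,60))"
```

```text
clock: 8.28
tcp_pos: [0.5277, -0.0302, 0.0598]
orientation: [-2.704, -1.598, 0.001]
contact_force: [0.9, -0.4, -0.1]
grip_width: 0.0178
gripper_force: 0.0
clk 8.275 tcp mouth [-80.3  24.1] z 0.0598 w 0.0178 j [-0.5   0.54  0.56  2.07 -0.46  0.66 -0.13] yaw err deg 0.44 F [ 0.9 -0.4 -0.1] tilt [-0.0005  0.0003]
[-3.109e+02  3.190e+01 -3.000e-01]
```

```bash
python3 -m creep '0 0 0 -50 10 0 -0.58; 0 0 0 -105 20 0 -0.58; 0 0 0 -160 32 0 -0.58; 0 0 0 -215 32 0 -0.58; 0 0 0 -270 32 0 -0.58; 0 0 0 -311 32 0 -0.58; 0 0 0 -311 32 15 -0.58; 0 0 0 -311 32 30 -0.58; 0 0 0 -311 32 30 -0.58'; python3 - <<'E'
from w import *
rep();print(go(-391,-10,4),go(25,-36,4))
m=camera_model('wrist');p_,d=grab_frame('wrist');cv2.imwrite('pics/w3.png',p_[:,:,::-1])
for c,a in blobs(p_,200,4000):
    if 250<c[0]<400: print(c,a,mf(cast('wrist',[c],.007,m)[0]).round(1))
p_,d=grab_frame('top');cv2.imwrite('pics/top2.png',cv2.resize(p_[100:270,180:440,::-1],None,fx=3,fy=3))
E
```

```text
clock: 9.4
tcp_pos: [0.4051, -0.3158, 0.0278]
orientation: [-2.703, -1.596, 0.002]
contact_force: [0.6, 0.1, 0.1]
grip_width: 0.0176
gripper_force: 0.0
clk 9.4 tcp mouth [-389.2   -8.6] z 0.0278 w 0.0176 j [ 0.15  0.57  0.5   2.11 -0.49  0.58  0.5 ] yaw err deg 0.41 F [0.6 0.1 0.1] tilt [-0.0026  0.0022]
[-1.6  1.4 23.7] [414.1  30.3  23.9]
[320.1 163.6] 1599 [-342.7   -9.3]
[289.3 256.4] 366 [-402.6    9.9]
[344.7 256.7] 383 [-402.5  -25.6]
```

View pics/top2.png

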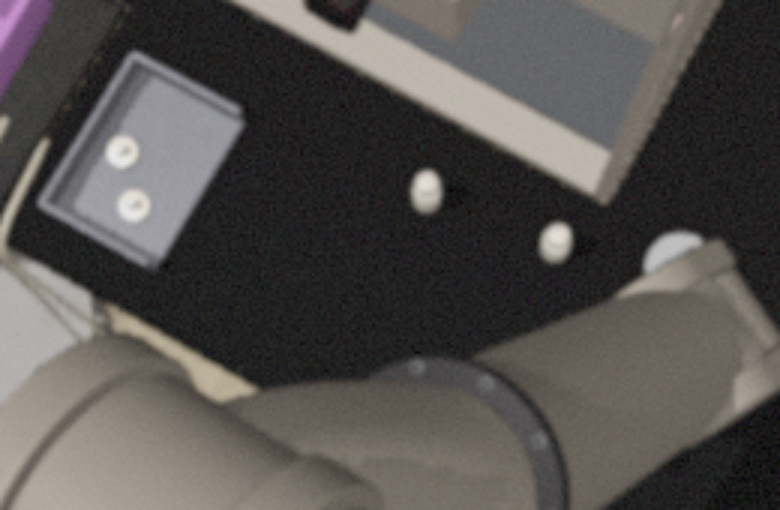

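The top crop shows both filters inside the pan at (121,152) and (134,206), with the vials and dish undisturbed. The third filter is lined up.

```bash
python3 -m creep '0 0 0 0 1 12 -0.58; 0 0 0 0 1 24 -0.58; 0 0 0 15 1 24 -0.58; 0 0 0 35 1 24 -0.58; 0 0 0 57 3 24 -0.58; 0 0 0 80 4 24 -0.58; 0 0 0 104 6 24 -0.58; 0 0 0 128 8 24 -0.58; 0 0 0 152 10 24 -0.58; 0 0 0 174 12 24 -0.58'; python3 - <<'E'
from w import *
rep();print(go(25,-36,4))
m=camera_model('wrist');p_,d=grab_frame('wrist')
for c,a in blobs(p_,200,4000):
    if 250<c[0]<400: print(c,a,mf(cast('wrist',[c],.007,m)[0]).round(1))
E
```

```text
clock: 10.75
tcp_pos: [0.5012, -0.1692, 0.0053]
orientation: [-2.705, -1.596, -0.001]
contact_force: [0.5, -0.4, -0.1]
grip_width: 0.0178
gripper_force: 0.0
clk 10.75 tcp mouth [-214.4  -20.7] z 0.0053 w 0.0178 j [-0.17  0.63  0.49  2.08 -0.55  0.56  0.21] yaw err deg 0.38 F [ 0.5 -0.4 -0.1] tilt [0.     0.0007]
[239.3  16.8   1.4]
[317.1 222.1] 1855 [-195.5  -19.9]
[289.1 256.7] 393 [-216.    -4.5]
[344.7 256.8] 387 [-215.9  -35.3]
```

```bash
python3 -m creep '0 0 0 18 1 1 -0.58; 0 0 0 40 3 1 -0.58; 0 0 0 64 4 1 -0.58; 0 0 0 88 6 1 -0.58; 0 0 0 112 8 1 -0.58; 0 0 0 136 10 1 -0.58; 0 0 0 160 12 1 -0.58; 0 0 0 184 14 1 -0.58; 0 0 0 208 15 1 -0.58; 0 0 0 225 16 1 -0.58' && python3 -m creep '0 0 0 14 0 0 -0.58; 0 0 0 14 0 0 -0.58; 0 0 0 -12 0 0 -0.58; 0 0 0 -40 0 -20 -0.58; 0 0 0 -70 0 -60 -0.58; 0 0 0 -110 0 -100 -0.58; 0 0 0 -150 0 -120 -0.58; 0 0 0 -150 0 -120 -0.58'; python3 - <<'E'
from w import *
rep()
m=camera_model('wrist');p_,d=grab_frame('wrist');cv2.imwrite('pics/w4.png',p_[:,:,::-1])
for c in [(0,0)]: pass
p_,d=grab_frame('top')
g=cv2.cvtColor(p_,cv2.COLOR_RGB2GRAY);k=(g>215).astype('uint8');_,_,s,c=cv2.connectedComponentsWithStats(k)
for i in range(1,len(s)):
    if s[i,4]>15 and 190<c[i][0]<270 and 120<c[i][1]<190: print(c[i],s[i,4],mf(cast('top',[c[i]],.007)[0]).round(1))
for c,a in blobs(p_): 
    if 300<c[0]<440 and 120<c[1]<200: print('top',c,a,mf(cast('top',[c],.007)[0]).round(1))
E
```

```text
clock: 12.05
tcp_pos: [0.6242, 0.019, 0.0044]
orientation: [2.706, 1.595, 0.0]
contact_force: [-2.8, -2.6, 5.0]
grip_width: 0.0177
gripper_force: 2.6
clock: 13.05
tcp_pos: [0.5499, -0.1168, 0.126]
orientation: [2.71, 1.585, 0.003]
contact_force: [-0.1, 0.1, -1.0]
grip_width: 0.0177
gripper_force: 0.0
clk 13.05 tcp mouth [-144.9  -37.6] z 0.126 w 0.0177 j [-0.41  0.49  0.67  1.96 -0.41  0.82 -0.03] yaw err deg -0.05 F [-0.1  0.1 -1. ] tilt [ 0.0024 -0.0004]
[218.38888889 148.38888889] 18 [83.5 -1.1]
top [352.9 142.5] 998 [-205.5 -176.3]
top [321.7 163. ] 101 [-162.5  -92.4]
top [364.9 180.5] 84 [-277.5 -104.6]
top [406.4 189. ] 445 [-377.2 -135. ]
```

View pics/w4.png

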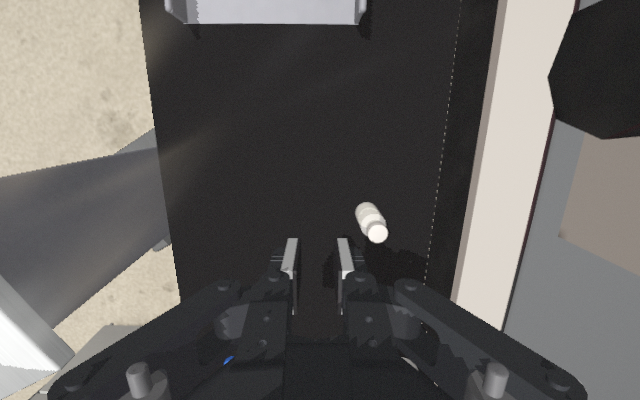

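The wrist view shows only the empty sweeping lane and a standing vial at (370,220), so I check the pan from above.

```bash
python3 - <<'E'
from h import *
p_,d=grab_frame('top');cv2.imwrite('pics/top3.png',cv2.resize(p_[100:220,190:290,::-1],None,fx=5,fy=5,interpolation=cv2.INTER_CUBIC))
E
```

```text
(no output)
```

View pics/top3.png

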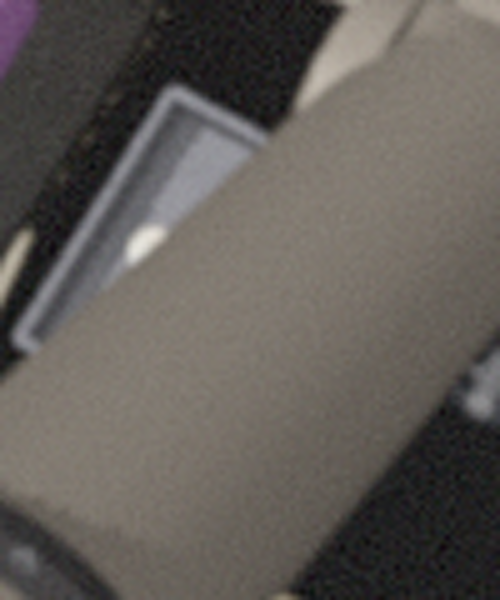

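The arm hides most of the pan, so I move it aside.

```bash
python3 -m creep '0 0 0 -50 -5 0 -0.58; 0 0 0 -100 -10 0 -0.58; 0 0 0 -150 -20 0 -0.58; 0 0 0 -200 -30 0 -0.58; 0 0 0 -240 -30 0 -0.58; 0 0 0 -240 -30 0 -0.58; 0 0 0 -240 -30 0 -0.58'; python3 - <<'E'
from h import *
p_,d=grab_frame('top');cv2.imwrite('pics/top4.png',cv2.resize(p_[100:220,190:430,::-1],None,fx=3,fy=3,interpolation=cv2.INTER_CUBIC))
E
```

```text
clock: 14.08
tcp_pos: [0.4091, -0.3075, 0.1236]
orientation: [-2.704, -1.597, 0.0]
contact_force: [-0.8, 0.2, 1.1]
grip_width: 0.0179
gripper_force: 0.0
```

View pics/top4.png

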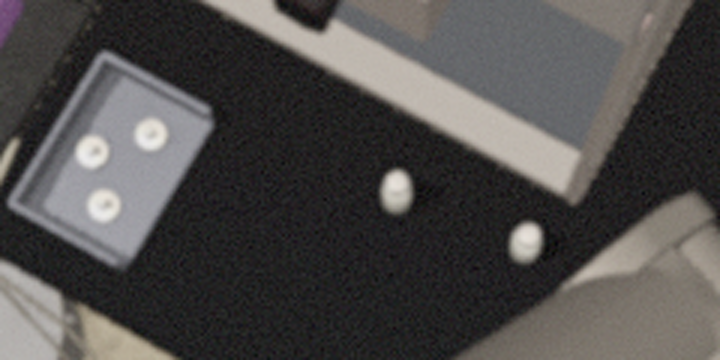

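The filters sit at (92,152), (103,206) and (150,133), all well past the mouth line. Both vials are still standing.

```bash
python3 -c "
from w import *
print(mf(cast('top',np.array([[92,152],[103,206],[150,133]])/3+[190,100],.007)).round(0))
from bench import r;print(r.hand_in())"
```

```text
[[ 75.   1.]
 [ 43.  37.]
 [ 41. -36.]]
the job is handed in; nothing more can be done
None
```

I swept all three filters into the pan and handed the job in. Their centres measured about 75, 43 and 41 mm past the mouth line (13 mm needed), and the vials and petri dish had not moved in the last pictures that show them.

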